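# Make up a parting kit and a balance-check kit

## Robot

A 6-joint arm with a two-finger parallel gripper is mounted at the origin on a cart in front of the work surface, level with it; the furniture and walls round the work are solid. World frame = base frame: x ahead of the robot, y to its left, z up, the work surface at z = 0. Lengths are in m, angles in rad, forces in N, time in s.
With the tool pointing down it reaches from about 0.3 to 0.875 m from the base axis. Payload 6.4 kg.
Tool frame: the origin (TCP) lies at the very end of the fingers, on their centre line; the grasp point (between the pads) lies 19 mm behind it; z points along the fingers, y is the line along which they close (so a half turn about z gives the same grasp; the last joint's range is limited). The gripper opens to 85 mm and grips with 20 to 120 N. Pads are 22 mm wide; open, the fingers measure 114 mm over their backs; the gripper's body (76 mm by 85 mm) begins 54 mm behind the grasp point. The pads swing forward as they close: fully open they stand 13 mm farther back than shut.
Start: joints at [0.912, 0.181, 1.607, -0, 1.354, -0.206], TCP at [0.252, 0.517, 0.231] pointing down, gripper open.
Joint ranges: [-2.99, 2.99], [-0.89, 2.07], [0.3, 2.58], [-1.14, 4.28], [0, 2.63], [-3.12, 3.12]. Speed limits (rad/s): [2.57, 2.57, 3.01, 3.14, 3.14, 3.14].

## Interface

Orientations are given as a unit quaternion [w, x, y, z].
In Python, from bench import * gives the robot as it stands. The module is installed in compiled form; this text tells all that it offers.
- The arm moves only by the tool arm_command, never from a script. Its arguments are lists of equal length, an entry for each row: "dp": the shift along the tool's x, y, z in units of 0.25 m (1.0 is 0.25 m), a list of three; "turn": the turn, a rotation vector about the tool's x, y, z in units of 30 degrees (1.0 is 30 degrees), a list of three; "jaw": the opening, from 0 (shut) to 1 (fully open). A call has 1 to 5 rows; each row is the pose to reach, as a shift and turn from the pose commanded when the call began, along the tool's axes at that moment; what a row does not reach only later rows make up. A row lasts 1/8 s, in which the tool goes at most 62.5 mm and 10.7 degrees, less where a joint would pass 70% of its speed; a pose out of reach is approached as far as the arm can. A call with a number of a shift or a turn outside -1 to 1 is refused whole. A call with a gripper value outside its range is refused whole. The fingers move at their own pace and stop on an object; the grip force is fixed at half the most. Time passes only in rows, so rows that repeat a pose let the fingers close. It gives the time, the measured TCP pose, the force, the opening and the grip force at its end, in the units of the state.
- get_obs(): the state, without advancing time (a new reading comes with each control period).
- camera(name): name is "scene" or "top"; returns the picture (480x640x3 uint8, blue, green, red); there is no depth.
- get_calibration(name): a dict with "camera_matrix" (3x3 intrinsics, pixels), "R" (3x3) and "t" (3): a world point X has camera coordinates R X + t. Camera axes: x right, y down, z forward; pixel columns grow to the right and rows downward; lengths in m; the calibration is good to about 2 mm. A picture is of the moment at which its call begins. get_calibration takes no time and is no camera call.
- hand_in(): hands the job in; it is judged then, once.
The state is a dict: "time_s": time; "q": joint angles; "dq": joint speeds; "joint_efforts": joint torques, N m; "eef_pos": TCP position; "eef_rot": TCP orientation; "wrist_force": force on the tool from outside, world axes, zero at the start; "torque": the same for the moment, N m; "opening": opening from 0.0 (shut) to 1.0 (fully open); "grasp_force": force on a finger pad.
Only numpy, scipy, OpenCV 4.12 (cv2) and the standard library are available. Lean on these libraries where they do the work, as an engineer would, in place of code of your own. Each camera call takes 0.05 s, during which the arm holds its last target. There are 200 camera calls.

## Task

Make up two kits from the stock on the bench at the left, beside the dark rack that carries the trays: into the blue tray the porcelain cup in the round pocket at its left end (seen from the robot), the timer in the oblong pocket and the dropper bottle in the round pocket at its right end; into the yellow tray the larger brass weight in the round pocket and the steel-grey weight in the square pocket. Stand each upright in the middle of its pocket, down on the pocket's floor, and let go; set the cup and the bottle down gently, do not drop them. Leave the small brass weight, the steel bench block and the rubber blower where they are.

Things in the scene. Friction and masses are not known exactly. Their poses are not given: they have to be found in the camera images.
- parting_tray: Blue tray, fixed on the dark rack: underside 14 mm, top 24 mm above the bench. 220 mm along y (robot's left), 74 mm along x (away), turned up to 0.13 rad; low lug at each end. Origin: centre of underside. Pockets 6 mm deep (floor 4 mm over origin) at x = 0: left round 58 mm dia at y = +74 mm; oblong 46 (x) by 84 (y) mm at y = -4 mm; right round 50 mm dia at y = -77 mm.
- check_tray: Yellow tray, fixed on the dark rack: underside 14 mm, top 24 mm above the bench. 140 mm along y (robot's left), 74 mm along x (away), turned up to 0.13 rad; low lug at each end. Origin: centre of underside. Pockets 6 mm deep (floor 4 mm over origin) at x = 0: round 44 mm dia at y = +34 mm; square 44 by 44 mm at y = -34 mm.
- cup: White porcelain cup, open at the top, 44 mm across the rim tapering to a 32 mm foot, 36 mm high, 34 g; the only cup. Stands on the bench. Origin: centre of the underside; z up.
- dropper_bottle: Amber glass dropper bottle with label and black rubber teat: body 33 mm across up to 70 mm, neck and teat narrower, 102 mm high in all, 70 g. Stands on the bench beside the rack (the like bottle far back by the wooden box is not meant). Origin: centre of the underside; z up.
- lab_timer: White countdown timer with a grey display and red buttons, standing on its foot: 66 mm wide (its y), 27 mm thick (its x, -12 to +15 mm), 58 mm high, 62 g, on the bench beside the rack (not the one far at the left); the display faces -x, within 0.5 rad of the robot at the start. Origin: at the foot, on the bench; z up.
- brass_weight: The larger brass-coloured knob weight: cylinder 22 mm across, 33 mm high, 100 g (solid; grips as a full cylinder). Stands on the bench. Origin: centre of the underside; z up.
- steel_weight: Steel-grey knob weight: 20 mm across, 27 mm high, 50 g (grips as a full cylinder). Stands on the bench. Origin: centre of the underside; z up.
- small_weight: The smaller brass-coloured knob weight, 16 mm across, 21 mm high; not needed, leave it. Origin: centre of the underside; z up.
- steel_block: Square grey steel bench block, 58 by 58 mm, 22 mm high; leave it. Origin: centre of the underside; z up.
- bulb_blower: Dark red rubber bulb blower lying down, 54 mm across, 131 mm long (its y); leave it. Origin: under its middle.

How it is judged:
At the end, for the whole second after the job is handed in: Each of the five things stands in its named pocket: origin within 12 mm of the pocket's centre along both tray axes, on the pocket's floor (underside less than 7.5 mm above the tray's), upright within 0.12 rad, at rest; bystanders moved less than 20 mm (x of cup in the frame of parting_tray between -0.012 and 0.012 m and y of cup in the frame of parting_tray between 0.062 and 0.086 m and z of cup in the frame of parting_tray between 0.001 and 0.0075 m and angle between each of cup, lab_timer, dropper_bottle, brass_weight, steel_weight's own z axis and vertical below 0.12 rad and linear speed of each of cup, lab_timer, dropper_bottle, brass_weight, steel_weight below 0.02 m/s and x of lab_timer in the frame of parting_tray between -0.012 and 0.012 m and y of lab_timer in the frame of parting_tray between -0.016 and 0.008 m and z of lab_timer in the frame of parting_tray between 0.001 and 0.0075 m and x of dropper_bottle in the frame of parting_tray between -0.012 and 0.012 m and y of dropper_bottle in the frame of parting_tray between -0.089 and -0.065 m and z of dropper_bottle in the frame of parting_tray between 0.001 and 0.0075 m and x of brass_weight in the frame of check_tray between -0.012 and 0.012 m and y of brass_weight in the frame of check_tray between 0.022 and 0.046 m and z of brass_weight in the frame of check_tray between 0.001 and 0.0075 m and x of steel_weight in the frame of check_tray between -0.012 and 0.012 m and y of steel_weight in the frame of check_tray between -0.046 and -0.022 m and z of steel_weight in the frame of check_tray between 0.001 and 0.0075 m); the robot touches nothing.
It fails at once if the small brass weight is pushed from where it stood (more than 20 mm) (distance of small_weight from where it was at the start of the episode above 0.02 m).
It fails at once if the steel bench block is pushed from where it stood (more than 20 mm) (distance of steel_block from where it was at the start of the episode above 0.02 m).
It fails at once if the rubber blower is pushed from where it stood (more than 20 mm) (distance of bulb_blower from where it was at the start of the episode above 0.02 m).
It fails at once if the porcelain cup is dropped (moves faster than 0.6 m/s with no finger on it) (linear speed of cup above 0.6 m/s and contact force between the fingers and cup below 0.3 N).
It fails at once if the dropper bottle is dropped (moves faster than 0.6 m/s with no finger on it) (linear speed of dropper_bottle above 0.6 m/s and contact force between the fingers and dropper_bottle below 0.3 N).
It also fails if it takes over 128 s, if anything falls off the work surface, if the arm or the gripper's body presses on something with over 40 N, if the wrist force passes 120 N, or if a joint passes its speed limit or range.

## Working session

There is one attempt and no reset: what is moved stays moved. The work goes in short steps, Python scripts to look and compute and a tool call to move; the robot and the scene stay as the last step left them, time stands still between calls to the robot, and variables do not carry over. Pictures are saved under pics/ and viewed, at most 14 in all, crops included, and the job is handed in when it is done.

Besides the shell and the picture viewer there is one more tool, called after ">>>" as a command line: name --argument value ..., lists and objects as JSON in quotes. arm_command: Moves the arm, as the interface text tells. Its arguments: {"type":"object","properties":{"dp":{"type":"array"},"turn":{"type":"array"},"jaw":{"type":"array"}},"required":["dp","turn","jaw"]}

```bash
mkdir -p pics; python3 - <<'E'
from bench import *
import cv2
for n in("scene","top"):
    im=camera(n);cv2.imwrite(f"pics/{n}0.png",im)
    c=get_calibration(n);print(n,c)
o=get_obs();print(o)
E
```

```text
scene {'camera_matrix': array([[434.58613871,   0.        , 312.16181283],
       [  0.        , 434.58613871, 241.9730821 ],
       [  0.        ,   0.        ,   1.        ]]), 'R': array([[-0.83702945, -0.54710396, -0.00767856],
       [-0.29173928,  0.45812438, -0.83964888],
       [ 0.46289297, -0.7005707 , -0.54307531]]), 't': array([0.62151147, 0.07543559, 0.78276404])}
top {'camera_matrix': array([[496.36136561,   0.        , 308.17388062],
       [  0.        , 496.36136561, 253.79076576],
       [  0.        ,   0.        ,   1.        ]]), 'R': array([[ 0.02426527, -0.99963868,  0.01156326],
       [-0.99422761, -0.0253399 , -0.10425613],
       [ 0.10451148, -0.00896671, -0.99448326]]), 't': array([0.23460034, 0.55697865, 1.00348516])}
{'time_s': 0.1, 'q': array([ 9.11736069e-01,  1.81458534e-01,  1.60792353e+00,  1.03366531e-05,
        1.35382974e+00, -2.06252255e-01]), 'dq': array([ 0.00065364, -0.00170317, -0.00245299,  0.00125113, -0.00094574,
       -0.00108035]), 'joint_efforts': array([ 1.24843908e-03, -4.45876586e+01, -3.52242279e+01, -1.83482548e-04,
        4.00533216e-03, -3.58458419e-05]), 'eef_pos': array([0.25119433, 0.5166603 , 0.23047138]), 'eef_rot': array([-3.44023356e-04,  2.24475769e-01,  9.74479335e-01, -7.32862008e-04]), 'wrist_force': array([ 0.35971757, -0.41765821, -0.17628364]), 'torque': array([-0.03660732,  0.02113202, -0.00558469]), 'grasp_force': 0.0, 'opening': 0.9974131171160827}
```

View pics/top0.png

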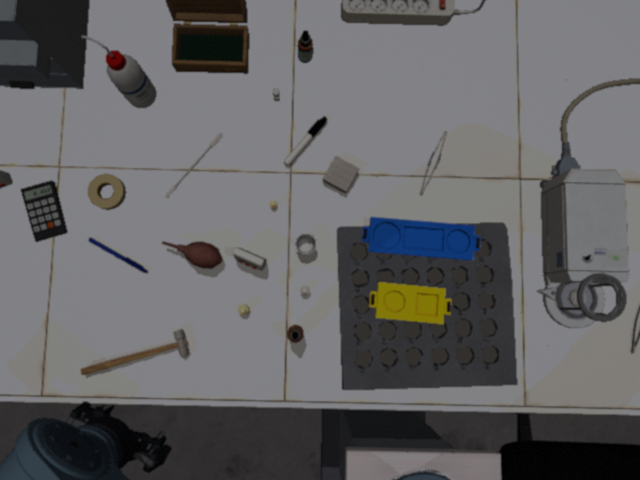

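View pics/scene0.png

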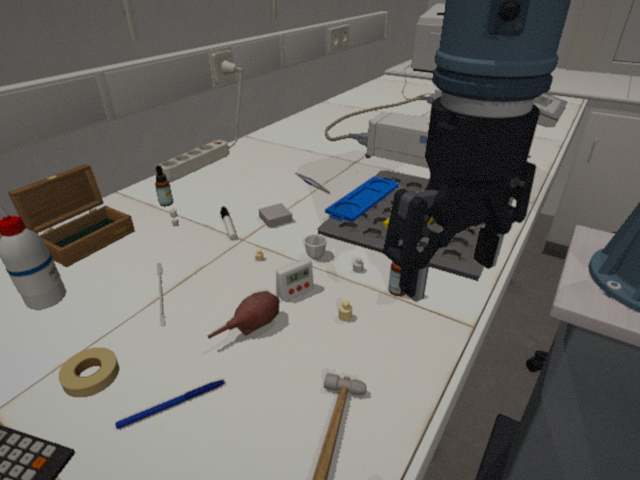

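```bash
python3 - <<'E'
import cv2
im=cv2.imread("pics/top0.png")
a=im[190:350,225:335];b=im[205:335,360:485]
cv2.imwrite("pics/c1.png",cv2.convertScaleAbs(cv2.resize(a,None,fx=3.7,fy=3.7,interpolation=2),alpha=1.4))
cv2.imwrite("pics/c2.png",cv2.convertScaleAbs(cv2.resize(b,None,fx=4.5,fy=4.5,interpolation=2),alpha=1.6))
E
```

```text
(no output)
```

View pics/c1.png

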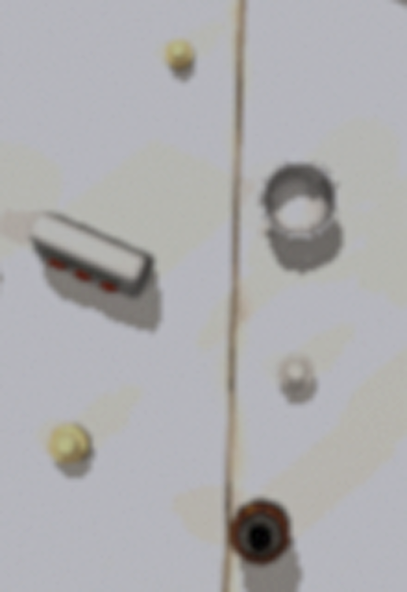

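View pics/c2.png

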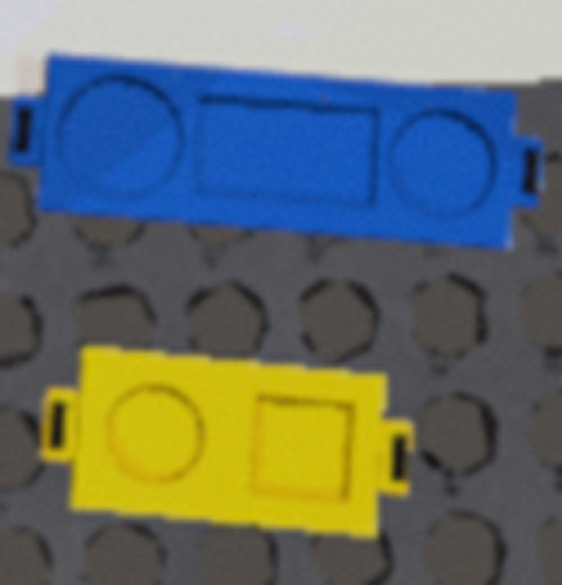

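```bash
cat > h.py <<'E'
import numpy as np,cv2
from bench import *
from scipy.spatial.transform import Rotation as Ro
def cast(n,uv,z):
    c=get_calibration(n);R=c["R"];C=-R.T@c["t"]
    d=R.T@np.linalg.inv(c["camera_matrix"])@np.array([uv[0],uv[1],1.])
    return C+d*(z-C[2])/d[2]
def proj(n,X):
    c=get_calibration(n);p=c["camera_matrix"]@(c["R"]@np.array(X)+c["t"]);return p[:2]/p[2]
def tray(im,lo,hi):
    m=cv2.inRange(cv2.cvtColor(im,cv2.COLOR_BGR2HSV),lo,hi)
    m=cv2.morphologyEx(m,cv2.MORPH_CLOSE,np.ones((3,3)))
    m=cv2.morphologyEx(m,cv2.MORPH_OPEN,np.ones((25,25)) if 0 else np.ones((21,5)))
    k=max(cv2.findContours(m,0,1)[0],key=cv2.contourArea)
    P=np.array([cast("top",p,.024)[:2] for p in k[:,0].astype(float)],np.float32)
    return cv2.minAreaRect(P)
E
python3 - <<'E'
from h import *
im=cv2.imread("pics/top0.png")
print(tray(im,(100,120,40),(130,255,255)),tray(im,(22,150,60),(38,255,255)))
f=lambda x,y,k,ox,oy:((x+.5)/k-.5+ox,(y+.5)/k-.5+oy)
for n,x,y in[("bl",120,136),("bo",287,151),("br",443,162),("yr",155,434),("ys",303,447)]:
    print(n,cast("top",f(x,y,4.5,360,205),.024).round(4))
for n,x,y,z in[("cup",299,201,.036),("brass",69,443,.031),("steel",297,376,.025),("small",179,52,.02),("bottle",259,537,.102),("timL",40,227,.058),("timR",150,260,.058)]:
    X=cast("top",f(x,y,3.7,225,190),z);print(n,X.round(4),proj("scene",X).round(1))
s=im=cv2.imread("pics/scene0.png")[220:330,235:425]
cv2.imwrite("pics/c3.png",cv2.convertScaleAbs(cv2.resize(s,None,fx=4,fy=4,interpolation=2),alpha=1.3))
E
```

```text
((0.5896432399749756, 0.011684708297252655), (0.22280876338481903, 0.07496540248394012), 87.11066436767578) ((0.4548652172088623, 0.03543643280863762), (0.14389818906784058, 0.07531706988811493), 85.89852142333984)
bl [0.5955 0.0855 0.024 ]
bo [0.5905 0.0075 0.024 ]
br [ 0.5872 -0.0654  0.024 ]
yr [0.4576 0.0683 0.024 ]
ys [4.533e-01 1.000e-04 2.400e-02]
cup [0.5704 0.2546 0.036 ] [314.5 239.6]
brass [0.4331 0.3782 0.031 ] [344.3 301.7]
steel [0.4733 0.2532 0.025 ] [358.6 259.3]
small [0.6564 0.3252 0.02  ] [257.9 250.2]
bottle [0.3883 0.2709 0.102 ] [401.5 242.4]
timL [0.5497 0.3952 0.058 ] [279.2 270.2]
timR [0.5332 0.3348 0.058 ] [307.4 256. ]
```

View pics/c3.png

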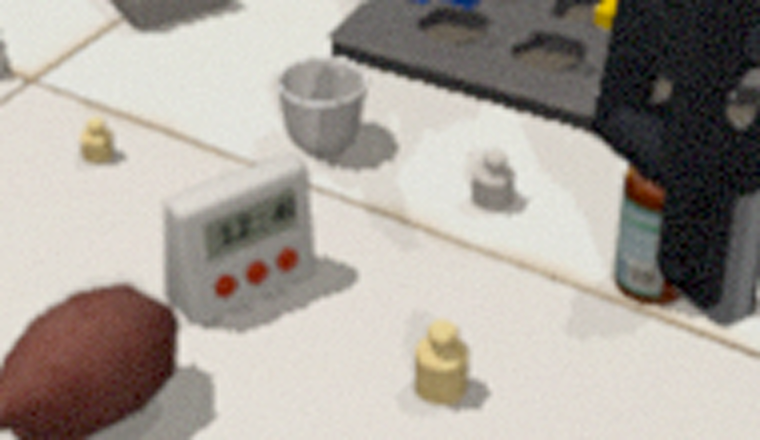

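```bash
python3 - <<'E'
from h import *
im=cv2.imread("pics/top0.png")
h=cv2.cvtColor(im,cv2.COLOR_BGR2HSV)
m=cv2.inRange(h,(0,50,30),(12,255,200));m[:,:150]=0;m[:,226:]=0;m[:225]=0;m[280:]=0
k=max(cv2.findContours(m,0,1)[0],key=cv2.contourArea)[:,0].astype(float)
B=np.array([cast("top",p,.027) for p in k])[:,:2]
print("bbox",B.min(0),B.max(0))
c=np.array([.5415,.365]);a=-.267;yd=np.array([-np.sin(a),np.cos(a)]);xd=np.array([np.cos(a),np.sin(a)])
L=np.c_[(B-c)@xd,(B-c)@yd];i=np.argsort(L[:,1])[:5];print("local",L[i].round(3))
g=lambda x,y:((x+.5)/4-.5+235,(y+.5)/4-.5+220)
for n,x,y,z in[("footL",180,316,0),("footR",314,274,0),("topL",168,206,.058),("topR",304,162,.058)]:
    X=cast("scene",g(x,y),z)[:2];print(n,X.round(4),"local",((X-c)@xd).round(4),((X-c)@yd).round(4))
f=lambda x,y,k,ox,oy:((x+.5)/k-.5+ox,(y+.5)/k-.5+oy)
for x,y in[(45,213),(153,252),(38,240),(140,283)]:
    X=cast("top",f(x,y,3.7,225,190),.058)[:2];print(((X-c)@xd).round(4),((X-c)@yd).round(4))
for z in(0,.014):print("rack",cast("top",(339,290),z))
E
```

```text
bbox [0.51794253 0.42865307] [0.5700677 0.5504541]
local [[-0.024  0.059]
 [-0.023  0.06 ]
 [-0.029  0.06 ]
 [-0.021  0.061]
 [-0.027  0.061]]
footL [0.5487 0.4   ] local -0.0023 0.0357
footR [0.5154 0.3444] local -0.0198 -0.0268
topL [0.5519 0.3995] local 0.0009 0.036
topR [0.5214 0.3423] local -0.0134 -0.0272
0.0081 0.031
0.0046 -0.0316
-0.0071 0.0302
-0.0136 -0.0298
rack [0.47842231 0.18094965 0.        ]
rack [0.47795409 0.18196881 0.014     ]
```

>>> arm_command --dp '[[0,0,0],[0,0,0],[0,0,0],[0,0,0]]' --turn '[[0,0,-0.3],[0,0,-0.6],[0,0,-0.865],[0,0,-0.865]]' --jaw '[0.6,0.6,0.6,0.6]'

```text
time_s: 0.6
eef_pos: [0.2514, 0.5168, 0.2308]
eef_rot: [-0.0, 0.001, 1.0, -0.0]
wrist_force: [0.3, 0.6, -0.3]
opening: 0.599
grasp_force: 0.0
```

>>> arm_command --dp '[[-0.18,-0.14,0.11],[-0.36,-0.28,0.22],[-0.54,-0.42,0.33],[-0.727,-0.554,0.44],[-0.727,-0.554,0.44]]' --turn '[[0,0,0],[0,0,0],[0,0,0],[0,0,0],[0,0,0]]' --jaw '[0.6,0.6,0.6,0.6,0.6]'

```text
time_s: 1.23
eef_pos: [0.4348, 0.3753, 0.1188]
eef_rot: [-0.002, 0.004, 1.0, -0.001]
wrist_force: [-0.8, 0.2, -0.2]
opening: 0.599
grasp_force: 0.0
```

```bash
python3 - <<'E'
from h import *
t=cv2.imread("pics/top0.png");s=cv2.imread("pics/scene0.png")
def red(im,x0,x1,y0,y1):
    h=cv2.cvtColor(im,cv2.COLOR_BGR2HSV)[y0:y1,x0:x1];m=cv2.inRange(h,(0,110,50),(9,255,255))|cv2.inRange(h,(172,110,50),(180,255,255))
    n,l,st,c=cv2.connectedComponentsWithStats(m);return [(c[i]+[x0,y0]) for i in np.argsort(c[1:,0])+1 if st[i,4]>2]
A=red(t,233,262,250,275);B=red(s,285,313,275,298)
print(A,B)
P=lambda n:(lambda c:c["camera_matrix"]@np.c_[c["R"],c["t"]])(get_calibration(n))
if len(A)==len(B):
    X=cv2.triangulatePoints(P("top"),P("scene"),np.array(A).T,np.array(B).T);X=(X[:3]/X[3]).T;print(X.round(4));d=X[0]-X[-1];print("yaw",-np.arctan2(d[0],d[1]))
h=cv2.cvtColor(t,cv2.COLOR_BGR2HSV)[240:280,225:272]
print(h[::1,:,2][4:34:1,::2])
E
```

```text
[array([239.8, 260.6]), array([247.        , 263.83333333]), array([254., 267.])] [array([290.90909091, 291.09090909]), array([298.76190476, 287.61904762]), array([306.23809524, 284.38095238])]
[[0.5329 0.3903 0.0174]
 [0.5267 0.3751 0.0174]
 [0.5206 0.3604 0.0172]]
yaw -0.39055148026547565
[[130 130 129 130 130 129 130 130 134 131 130 129 129 130 130 130 130 130
  130 130 130 129 130 130]
 [129 130 130 130 129 129 130 130 134 130 130 130 130 129 130 128 129 130
  130 129 130 130 130 130]
 [130 126 129 129 129 127 126 126 129 130 130 130 130 130 130 129 129 129
  130 129 130 130 130 130]
 [127 125 125 125 124 122 114 110 117 127 130 130 130 130 130 129 129 130
  131 130 129 129 129 129]
 [126 123 123 123 122 122 117 102  95 115 129 129 130 129 130 130 129 130
  129 130 129 129 130 130]
 [125 123 124 123 122 126 126 114  96  95 115 125 130 129 130 130 130 130
  130 130 130 130 129 129]
 [124 124 123 123 122 129 129 127 117 100  94 103 124 130 129 130 129 129
  129 129 129 130 129 129]
 [124 123 122 123 121 129 130 130 127 119 101  86 103 124 130 129 130 130
  130 130 130 130 130 129]

[... 1522 characters left out ...]
34 134 134 134 135 127  96  89  89  89  88  82  71  62  54  53  58
   54  53  80 104 135 135]
 [129 134 134 135 134 135 133 111  89  89  90  89  88  83  70  61  59  55
   50  63  85  97 131 134]
 [130 133 134 135 134 134 135 127  96  88  88  89  89  88  82  79  76  63
   56  75  88  93 130 134]
 [133 134 134 134 134 134 134 133 112  96  89  89  89  90  89  88  87  77
   71  85  88  90 130 134]
 [134 135 134 135 134 134 134 136 128 118  99  89  89  90  89  89  90  87
   85  89  88  91 130 134]
 [134 135 134 134 135 134 135 134 133 132 120  99  96  90  88  89  89  89
   89  90  88  92 130 134]
 [135 134 135 134 134 134 134 134 135 135 133 122 117  97  89  89  89  90
   90  88  89  92 130 135]]
```

>>> arm_command --dp '[[0,0,0.15],[0,0,0.3],[0,0,0.46],[0,0,0.46],[0,0,0.46]]' --turn '[[0,0,0],[0,0,0],[0,0,0],[0,0,0],[0,0,0]]' --jaw '[0.6,0.6,0.6,0.6,0.6]'

```text
time_s: 1.85
eef_pos: [0.4338, 0.3796, 0.0078]
eef_rot: [0.001, 0.0, 1.0, 0.0]
wrist_force: [0.7, -0.4, 1.5]
opening: 0.599
grasp_force: 0.0
```

```bash
python3 - <<'E'
from h import *
cv2.imwrite("pics/s1.png",cv2.resize(camera("scene")[200:380,230:470],None,fx=3,fy=3))
print(get_obs()["eef_pos"])
E
```

```text
[0.43448861 0.37980278 0.00845705]
```

View pics/s1.png

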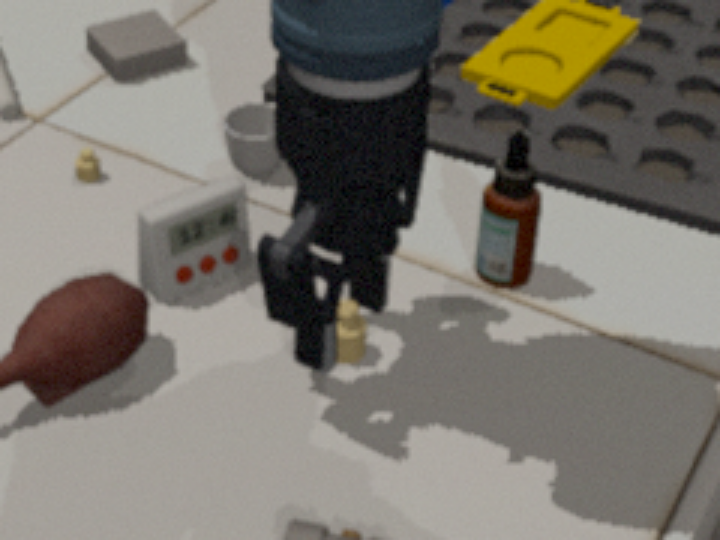

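>>> arm_command --dp '[[0,0,0],[0,0,0],[0,0,0],[0,0,0],[0,0,0]]' --turn '[[0,0,0],[0,0,0],[0,0,0],[0,0,0],[0,0,0]]' --jaw '[0.15,0.15,0.15,0.15,0.15]'

```text
time_s: 2.52
eef_pos: [0.4343, 0.3793, 0.0081]
eef_rot: [0.001, 0.0, 1.0, 0.001]
wrist_force: [-1.1, 0.6, 6.5]
opening: 0.235
grasp_force: 58.4
```

>>> arm_command --dp '[[0,0,-0.22],[0,0,-0.44],[-0.04,-0.2,-0.52],[-0.08,-0.43,-0.52],[-0.098,-0.67,-0.52]]' --turn '[[0,0,0],[0,0,0],[0,0,0],[0,0,0],[0,0,0]]' --jaw '[0.15,0.15,0.15,0.15,0.15]'

```text
time_s: 3.15
eef_pos: [0.4585, 0.2098, 0.1375]
eef_rot: [0.001, -0.0, 1.0, 0.0]
wrist_force: [0.7, -1.3, -1.4]
opening: 0.238
grasp_force: 59.0
```

>>> arm_command --dp '[[0,-0.24,0],[0,-0.45,0],[0,-0.57,0],[0,-0.57,0.1],[0,-0.57,0.2]]' --turn '[[0,0,0],[0,0,0],[0,0,0],[0,0,0],[0,0,0]]' --jaw '[0.15,0.15,0.15,0.15,0.15]'

```text
time_s: 3.78
eef_pos: [0.4584, 0.0678, 0.0866]
eef_rot: [0.001, 0.001, 1.0, -0.0]
wrist_force: [-0.2, 0.6, -0.5]
opening: 0.239
grasp_force: 59.1
```

>>> arm_command --dp '[[0,0,0.13],[0,0,0.22],[0,0,0.245],[0,0,0.245],[0,0,0.245]]' --turn '[[0,0,0],[0,0,0],[0,0,0],[0,0,0],[0,0,0]]' --jaw '[0.15,0.15,0.15,0.15,0.15]'

```text
time_s: 4.4
eef_pos: [0.4584, 0.0686, 0.0261]
eef_rot: [0.001, -0.0, 1.0, -0.0]
wrist_force: [-2.1, -0.7, 5.5]
opening: 0.239
grasp_force: 59.5
```

```bash
python3 - <<'E'
from h import *
cv2.imwrite("pics/s2.png",cv2.resize(camera("scene")[150:300,330:530],None,fx=4,fy=4))
o=get_obs();print(o["eef_pos"],o["wrist_force"])
E
```

```text
[0.45847635 0.06855153 0.02609504] [-3.07852342 -0.1595446   7.32884115]
```

View pics/s2.png

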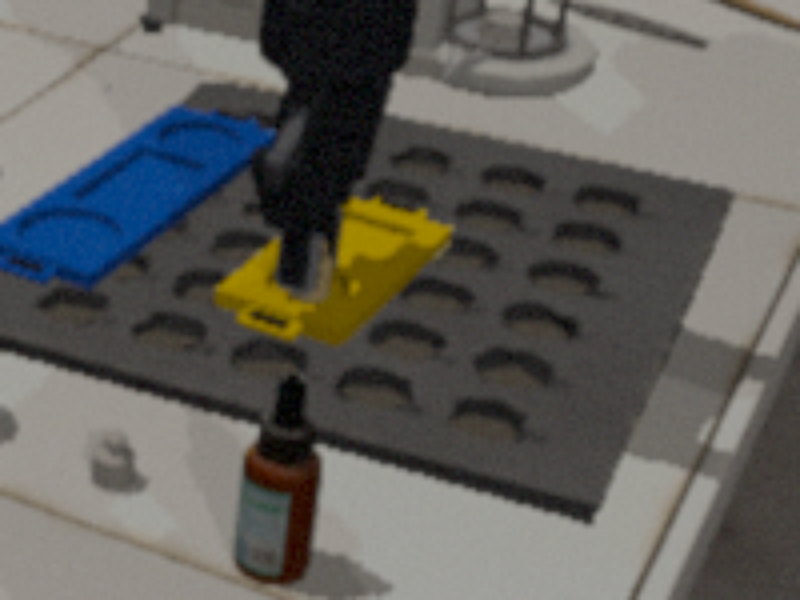

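>>> arm_command --dp '[[0,0,0],[0,0,0],[0,0,-0.12],[0,0,-0.3],[0,0.2,-0.4]]' --turn '[[0,0,0],[0,0,0],[0,0,0],[0,0,0],[0,0,0]]' --jaw '[0.5,0.5,0.55,0.6,0.6]'

```text
time_s: 5.08
eef_pos: [0.4597, 0.1171, 0.1274]
eef_rot: [0.002, 0.002, 1.0, -0.0]
wrist_force: [0.7, -0.7, -0.6]
opening: 0.598
grasp_force: 0.0
```

>>> arm_command --dp '[[-0.02,0.23,0],[-0.063,0.46,0],[-0.063,0.54,0.03],[-0.063,0.54,0.22],[-0.063,0.54,0.35]]' --turn '[[0,0,0],[0,0,0],[0,0,0],[0,0,0],[0,0,0]]' --jaw '[0.6,0.6,0.6,0.6,0.6]'

```text
time_s: 5.7
eef_pos: [0.4722, 0.2531, 0.0353]
eef_rot: [-0.001, -0.0, 1.0, -0.001]
wrist_force: [-0.0, -0.5, -0.2]
opening: 0.6
grasp_force: 0.0
```

```bash
python3 - <<'E'
from h import *
cv2.imwrite("pics/s3.png",cv2.resize(camera("scene")[150:300,310:510],None,fx=4,fy=4))
o=get_obs();print(o["eef_pos"],o["wrist_force"])
E
```

```text
[0.46936656 0.25195071 0.03138675] [-2.56989356 -1.85362694 -2.38146186]
```

View pics/s3.png

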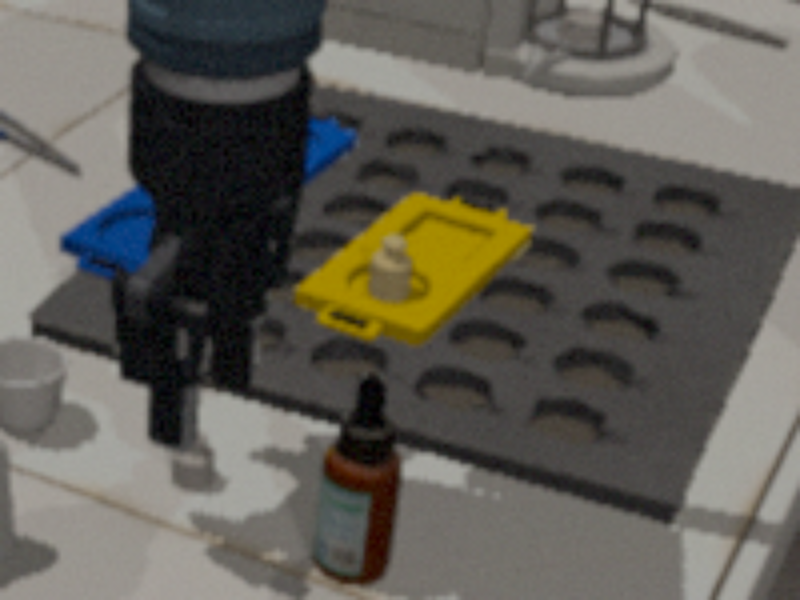

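>>> arm_command --dp '[[0,0,0.06],[0,0,0.125],[0,0,0.125],[0,0,0.125],[0,0,0.125]]' --turn '[[0,0,0],[0,0,0],[0,0,0],[0,0,0],[0,0,0]]' --jaw '[0.6,0.6,0.6,0.15,0.15]'

```text
time_s: 6.38
eef_pos: [0.4745, 0.2539, 0.0074]
eef_rot: [0.001, -0.0, 1.0, 0.0]
wrist_force: [0.5, 0.2, 1.8]
opening: 0.211
grasp_force: 58.5
```

>>> arm_command --dp '[[0,0,0],[0,0,0],[0,0,0],[0,0,-0.15],[0,0,-0.4]]' --turn '[[0,0,0],[0,0,0],[0,0,0],[0,0,0],[0,0,0]]' --jaw '[0.15,0.15,0.15,0.15,0.15]'

```text
time_s: 7.0
eef_pos: [0.4714, 0.2529, 0.1052]
eef_rot: [-0.003, -0.0, 1.0, -0.001]
wrist_force: [1.4, -0.3, -0.6]
opening: 0.206
grasp_force: 58.6
```

>>> arm_command --dp '[[0.02,-0.22,0],[0.04,-0.44,0],[0.06,-0.66,0],[0.082,-0.88,0],[0.082,-1.0,0]]' --turn '[[0,0,0],[0,0,0],[0,0,0],[0,0,0],[0,0,0]]' --jaw '[0.15,0.15,0.15,0.15,0.15]'

```text
time_s: 7.62
eef_pos: [0.4526, 0.0014, 0.1064]
eef_rot: [0.0, 0.001, 1.0, -0.0]
wrist_force: [0.4, 0.6, -0.6]
opening: 0.208
grasp_force: 58.8
```

>>> arm_command --dp '[[0,-0.01,0],[0,-0.01,0.14],[0,-0.01,0.26],[0,-0.01,0.325],[0,-0.01,0.325]]' --turn '[[0,0,0],[0,0,0],[0,0,0],[0,0,0],[0,0,0]]' --jaw '[0.15,0.15,0.15,0.15,0.15]'

```text
time_s: 8.25
eef_pos: [0.4522, 0.0024, 0.024]
eef_rot: [-0.001, -0.001, 1.0, 0.0]
wrist_force: [0.8, -0.0, 0.1]
opening: 0.21
grasp_force: 65.4
```

>>> arm_command --dp '[[0,0,0],[0,0,0],[0,0,-0.12],[0,0,-0.32],[0,0,-0.52]]' --turn '[[0,0,0],[0,0,0],[0,0,0],[0,0,0],[0,0,0]]' --jaw '[0.5,0.5,0.6,0.92,0.92]'

```text
time_s: 8.88
eef_pos: [0.4529, 0.0013, 0.1567]
eef_rot: [0.0, -0.0, 1.0, -0.0]
wrist_force: [-0.3, -0.7, 0.7]
opening: 0.916
grasp_force: 0.0
```

```bash
python3 - <<'E'
from h import *
im=cv2.imread("pics/top0.png")
h=cv2.cvtColor(im,cv2.COLOR_BGR2HSV)
m=cv2.inRange(h,(0,50,30),(12,255,200));m[:,:150]=0;m[:,226:]=0;m[:225]=0;m[280:]=0
k=max(cv2.findContours(m,0,1)[0],key=cv2.contourArea)[:,0].astype(float)
B=np.array([cast("top",p,.027) for p in k])[:,:2]
a=-.39;yd=np.array([-np.sin(a),np.cos(a)]);xd=np.array([np.cos(a),np.sin(a)])
c=np.array([.5267,.3751])+.011*xd;print("c",c)
for uv in[(239,244),(264.5,254.5),(235,248.5),(262.5,264)]:
    X=cast("top",uv,.058)[:2]-c;print("top",(X@xd).round(4),(X@yd).round(4))
g=lambda x,y:((x+.5)/4-.5+235,(y+.5)/4-.5+220)
for x,y,z in[(180,316,0),(314,274,0),(168,206,.058),(304,162,.058)]:
    X=cast("scene",g(x,y),z)[:2]-c;print("sc",(X@xd).round(4),(X@yd).round(4))
L=np.c_[(B-c)@xd,(B-c)@yd];i=np.argsort(L[:,1]);print("bl",L[i[::5]].round(3)[:9].tolist())
E
```

```text
c [0.536874   0.37091793]
top 0.0184 0.0267
top 0.0198 -0.029
top 0.0069 0.0303
top 0.0006 -0.0332
sc -0.0001 0.0314
sc -0.0098 -0.0327
sc 0.003 0.0321
sc -0.0034 -0.0323
bl [[-0.025, 0.052], [-0.021, 0.054], [-0.037, 0.058], [-0.043, 0.062], [-0.011, 0.066], [-0.049, 0.071], [-0.052, 0.076], [-0.006, 0.081], [-0.054, 0.087]]
```

>>> arm_command --dp '[[-0.08,0.22,0],[-0.16,0.44,0],[-0.24,0.66,0],[-0.32,0.88,0],[-0.358,1.0,0]]' --turn '[[0,0,0],[0,0,0],[0,0,0],[0,0,0],[0,0,0]]' --jaw '[0.92,0.92,0.92,0.92,0.92]'

```text
time_s: 9.5
eef_pos: [0.5431, 0.254, 0.1555]
eef_rot: [0.001, -0.001, 1.0, 0.0]
wrist_force: [0.6, 0.3, -0.4]
opening: 0.922
grasp_force: 0.0
```

>>> arm_command --dp '[[0,0.2,0],[0,0.4,0],[0,0.471,0],[0,0.471,0.1],[0,0.471,0.2]]' --turn '[[0,0,0.27],[0,0,0.54],[0,0,0.8],[0,0,0.8],[0,0,0.8]]' --jaw '[0.92,0.92,0.92,0.92,0.92]'

```text
time_s: 10.12
eef_pos: [0.5426, 0.3697, 0.1052]
eef_rot: [0.001, 0.207, 0.978, 0.0]
wrist_force: [-0.6, 0.0, -0.4]
opening: 0.919
grasp_force: 0.0
```

```bash
python3 - <<'E'
from h import *
cv2.imwrite("pics/s4.png",cv2.resize(camera("scene")[180:330,235:435],None,fx=4,fy=4))
o=get_obs();print(o["eef_pos"],o["wrist_force"])
E
```

```text
[0.54036998 0.36831786 0.10084286] [-1.93214658 -1.85347056 -3.08092382]
```

View pics/s4.png

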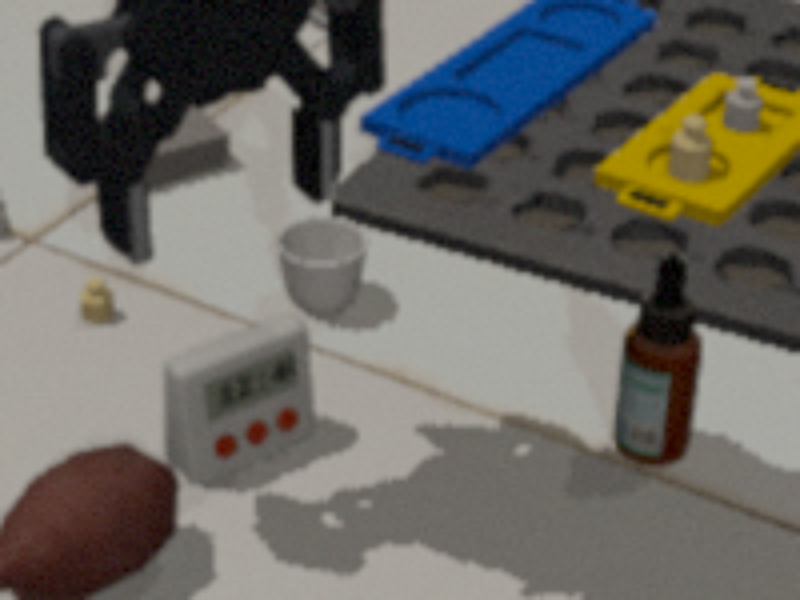

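>>> arm_command --dp '[[0,0,0.13],[0,0,0.26],[0,0,0.339],[0,0,0.339],[0,0,0.339]]' --turn '[[0,0,0],[0,0,0],[0,0,0],[0,0,0],[0,0,0]]' --jaw '[0.92,0.92,0.92,0.92,0.92]'

```text
time_s: 10.8
eef_pos: [0.5436, 0.3693, 0.0218]
eef_rot: [0.001, 0.208, 0.978, 0.001]
wrist_force: [-0.1, 0.6, -0.1]
opening: 0.917
grasp_force: 0.0
```

>>> arm_command --dp '[[0,0,0],[0,0,0],[0,0,0],[0,0,0]]' --turn '[[0,0,0],[0,0,0],[0,0,0],[0,0,0]]' --jaw '[0.6,0.6,0.6,0.6]'

```text
time_s: 11.3
eef_pos: [0.5442, 0.3695, 0.0227]
eef_rot: [0.002, 0.208, 0.978, 0.001]
wrist_force: [-0.3, 0.2, 7.2]
opening: 0.75
grasp_force: 66.8
```

>>> arm_command --dp '[[0,0,-0.15],[0,0,-0.35],[0,0,-0.4],[0,0,-0.4],[0,0,-0.4]]' --turn '[[0,0,0],[0,0,-0.1],[0,0,-0.35],[0,0,-0.6],[0,0,-0.703]]' --jaw '[0.6,0.6,0.6,0.6,0.6]'

```text
time_s: 11.92
eef_pos: [0.5428, 0.369, 0.1213]
eef_rot: [0.001, 0.024, 1.0, 0.0]
wrist_force: [0.6, -0.0, -0.7]
opening: 0.753
grasp_force: 66.4
```

>>> arm_command --dp '[[-0.06,-0.2,0],[-0.12,-0.42,0],[-0.18,-0.64,0],[-0.24,-0.86,0],[-0.292,-1.0,0]]' --turn '[[0,0,0],[0,0,0],[0,0,0],[0,0,0],[0,0,0]]' --jaw '[0.6,0.6,0.6,0.6,0.6]'

```text
time_s: 12.55
eef_pos: [0.6033, 0.1129, 0.121]
eef_rot: [0.0, 0.026, 1.0, -0.0]
wrist_force: [-0.1, 0.2, -0.4]
opening: 0.754
grasp_force: 66.5
```

>>> arm_command --dp '[[0,-0.2,0],[0,-0.38,0],[0,-0.432,0.05],[0,-0.432,0.15],[0,-0.432,0.22]]' --turn '[[0,0,0],[0,0,0],[0,0,0],[0,0,0],[0,0,0]]' --jaw '[0.6,0.6,0.6,0.6,0.6]'

```text
time_s: 13.18
eef_pos: [0.5967, 0.0082, 0.064]
eef_rot: [-0.001, 0.025, 1.0, 0.0]
wrist_force: [-0.2, -0.1, -1.1]
opening: 0.751
grasp_force: 66.5
```

```bash
python3 - <<'E'
from h import *
cv2.imwrite("pics/s5.png",cv2.convertScaleAbs(cv2.resize(camera("scene")[120:270,295:495],None,fx=4,fy=4),alpha=1.5))
o=get_obs();print(o["eef_pos"],o["wrist_force"])
E
```

```text
[0.59515514 0.00855345 0.06158078] [-1.29945444 -0.24043905 -2.29201363]
```

View pics/s5.png

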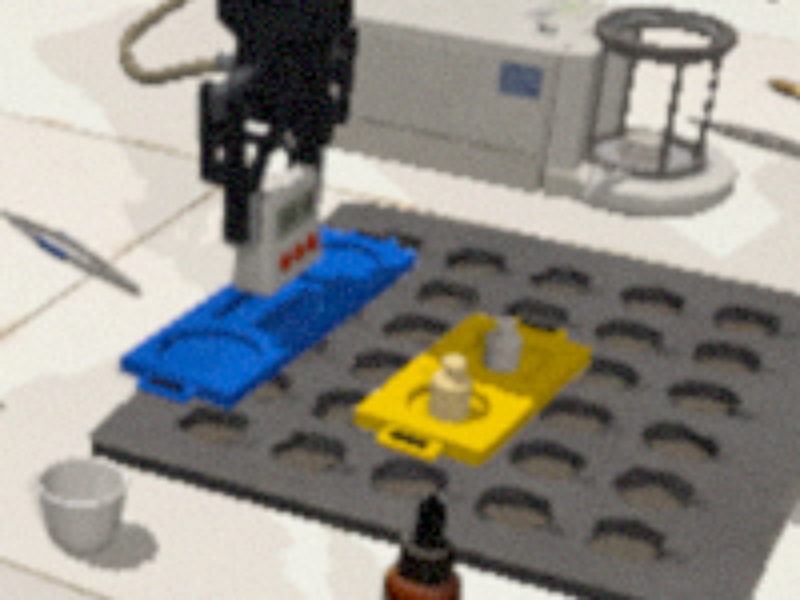

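```bash
python3 - <<'E'
from h import *
X=np.array([cast("scene",((x+.5)/4-.5+295,(y+.5)/4-.5+120),.057) for x,y in((285,262),(298,252),(312,241))]);print(X.round(4))
a=-.052;xd=np.array([np.cos(a),np.sin(a)]);yd=np.array([-np.sin(a),np.cos(a)])
d=X[1][:2]-[.5908,.0115];print("tray",d@xd,d@yd,"yaw",-np.arctan2(*(X[0]-X[2])[:2]))
E
```

```text
[[ 0.5793  0.0219  0.057 ]
 [ 0.5791  0.0058  0.057 ]
 [ 0.579  -0.0122  0.057 ]]
tray -0.011354474218272008 -0.006297988914289746 yaw -0.008960230471195327
```

>>> arm_command --dp '[[0,0,0.05],[0,0,0.09],[0,0,0.106],[0,0,0.106],[0,0,0.106]]' --turn '[[0,0,0],[0,0,0],[0,0,0],[0,0,0],[0,0,0]]' --jaw '[0.6,0.6,0.6,0.6,0.6]'

```text
time_s: 13.85
eef_pos: [0.5979, 0.008, 0.0406]
eef_rot: [0.0, 0.025, 1.0, -0.0]
wrist_force: [-4.8, 1.6, 10.6]
opening: 0.752
grasp_force: 67.7
```

>>> arm_command --dp '[[0,0,0],[0,0,0],[0,0,-0.08],[0,0,-0.28],[0,0,-0.44]]' --turn '[[0,0,0],[0,0,0],[0,0,0],[0,0,0],[0,0,0]]' --jaw '[0.9,0.9,0.9,0.9,0.8]'

```text
time_s: 14.48
eef_pos: [0.598, 0.0075, 0.1519]
eef_rot: [0.001, 0.025, 1.0, -0.0]
wrist_force: [0.8, -0.3, 0.6]
opening: 0.805
grasp_force: 0.0
```

>>> arm_command --dp '[[0.04,0.22,0],[0.08,0.44,0],[0.12,0.66,0],[0.156,0.88,0],[0.156,0.983,0]]' --turn '[[0,0,0],[0,0,0],[0,0,0],[0,0,0],[0,0,0]]' --jaw '[0.8,0.8,0.8,0.8,0.8]'

```text
time_s: 15.1
eef_pos: [0.5702, 0.2581, 0.1504]
eef_rot: [0.001, 0.024, 1.0, 0.0]
wrist_force: [-0.5, -0.1, -0.9]
opening: 0.802
grasp_force: 0.0
```

>>> arm_command --dp '[[0,0,0.15],[0,0,0.35],[0,0,0.5],[0,0,0.57],[0,0,0.57]]' --turn '[[0,0,0],[0,0,0],[0,0,0],[0,0,0],[0,0,0]]' --jaw '[0.8,0.8,0.8,0.8,0.8]'

```text
time_s: 15.72
eef_pos: [0.5706, 0.2549, 0.0061]
eef_rot: [-0.001, 0.025, 1.0, -0.0]
wrist_force: [0.8, 0.3, -0.2]
opening: 0.802
grasp_force: 0.0
```

>>> arm_command --dp '[[0,0,0],[0,0,0],[0,0,0],[0,0,0],[0,0,0]]' --turn '[[0,0,0],[0,0,0],[0,0,0],[0,0,0],[0,0,0]]' --jaw '[0.65,0.55,0.45,0.35,0.35]'

```text
time_s: 16.35
eef_pos: [0.5723, 0.2551, 0.0085]
eef_rot: [0.002, 0.025, 1.0, 0.0]
wrist_force: [-1.9, -1.4, 5.8]
opening: 0.483
grasp_force: 59.6
```

```bash
python3 - <<'E'
from h import *
cv2.imwrite("pics/s6.png",cv2.convertScaleAbs(cv2.resize(camera("scene")[140:290,265:465],None,fx=4,fy=4),alpha=1.4))
o=get_obs();print(o["eef_pos"],o["wrist_force"])
E
```

```text
[0.57227811 0.2551179  0.00847278] [-1.02602157 -1.36938715  5.27153209]
```

View pics/s6.png

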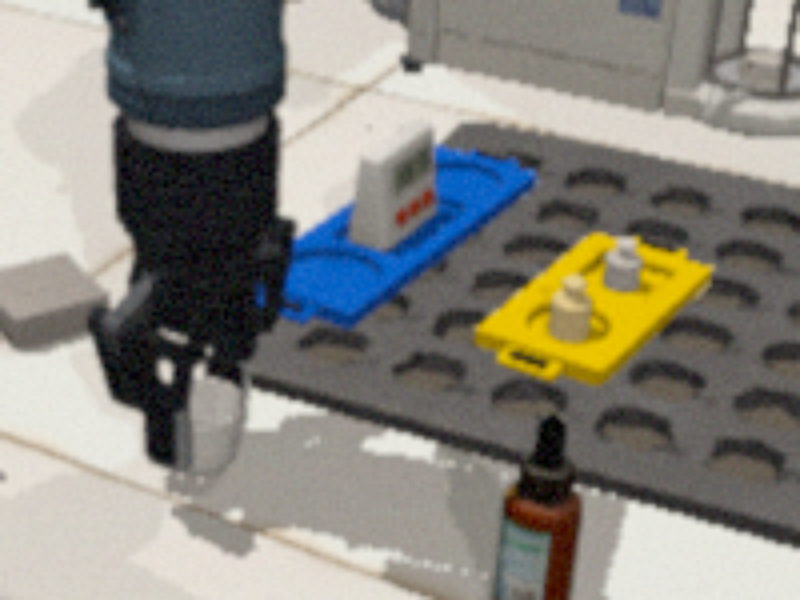

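>>> arm_command --dp '[[0,0,-0.1],[0,0,-0.25],[0,0,-0.36],[-0.04,-0.15,-0.36],[-0.08,-0.33,-0.36]]' --turn '[[0,0,0],[0,0,0],[0,0,0],[0,0,0],[0,0,0]]' --jaw '[0.35,0.35,0.35,0.35,0.35]'

```text
time_s: 17.02
eef_pos: [0.5874, 0.1716, 0.098]
eef_rot: [0.001, 0.024, 1.0, 0.0]
wrist_force: [-0.3, 0.3, -0.1]
opening: 0.485
grasp_force: 60.6
```

>>> arm_command --dp '[[-0.03,-0.18,0],[-0.052,-0.3,0],[-0.052,-0.341,0],[-0.052,-0.341,0.12],[-0.052,-0.341,0.2]]' --turn '[[0,0,0],[0,0,0],[0,0,0],[0,0,0],[0,0,0]]' --jaw '[0.35,0.35,0.35,0.35,0.35]'

```text
time_s: 17.65
eef_pos: [0.5947, 0.0865, 0.0455]
eef_rot: [-0.0, 0.025, 1.0, 0.0]
wrist_force: [-0.5, 0.0, -0.9]
opening: 0.485
grasp_force: 60.6
```

```bash
python3 - <<'E'
from h import *
cv2.imwrite("pics/s7.png",cv2.convertScaleAbs(cv2.resize(camera("scene")[140:250,305:425],None,fx=5,fy=5),alpha=1.4))
o=get_obs();print(o["eef_pos"],o["wrist_force"])
E
```

```text
[0.59275962 0.08661592 0.04252329] [-2.76067554 -0.77498427 -2.56613707]
```

View pics/s7.png

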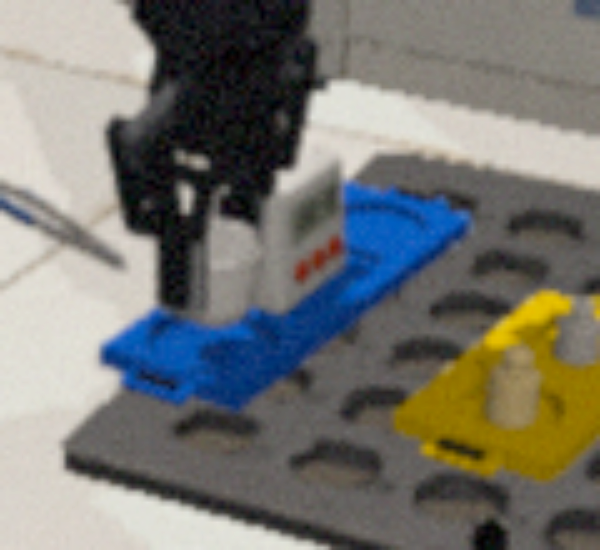

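>>> arm_command --dp '[[0,0,0.035],[0,0,0.06],[0,0,0.078],[0,0,0.086],[0,0,0.086]]' --turn '[[0,0,0],[0,0,0],[0,0,0],[0,0,0],[0,0,0]]' --jaw '[0.35,0.35,0.35,0.35,0.35]'

```text
time_s: 18.32
eef_pos: [0.5981, 0.0863, 0.0281]
eef_rot: [0.003, 0.025, 1.0, 0.0]
wrist_force: [-2.3, 3.3, 14.5]
opening: 0.486
grasp_force: 67.2
```

>>> arm_command --dp '[[0,0,0],[0,0,0],[0,0,0],[0,0,-0.06],[0,0,-0.2]]' --turn '[[0,0,0],[0,0,0],[0,0,0],[0,0,0],[0,0,0]]' --jaw '[0.53,0.6,0.62,0.62,0.62]'

```text
time_s: 18.95
eef_pos: [0.5938, 0.0858, 0.0743]
eef_rot: [-0.002, 0.025, 1.0, -0.0]
wrist_force: [0.1, 0.3, -0.4]
opening: 0.619
grasp_force: 0.0
```

>>> arm_command --dp '[[0,0,-0.2],[0,0,-0.4],[0.2,0.1,-0.46],[0.4,0.3,-0.46],[0.5,0.5,-0.46]]' --turn '[[0,0,0],[0,0,0],[0,0,0],[0,0,0],[0,0,0]]' --jaw '[0.62,0.62,0.62,0.62,0.62]'

```text
time_s: 19.58
eef_pos: [0.4761, 0.2163, 0.1911]
eef_rot: [0.001, 0.026, 1.0, 0.0]
wrist_force: [0.5, 0.2, -0.8]
opening: 0.619
grasp_force: 0.0
```

```bash
python3 - <<'E'
from h import *
cv2.imwrite("pics/s8.png",cv2.convertScaleAbs(np.hstack([cv2.resize(camera("scene")[140:260,305:405],None,fx=4,fy=4),cv2.resize(camera("top")[200:320,355:455],None,fx=4,fy=4)]),alpha=1.4))
o=get_obs();print(o["eef_pos"],o["wrist_force"])
E
```

```text
[0.47427045 0.22014316 0.19077523] [ 0.37130866 -0.05786261 -0.52226343]
```

View pics/s8.png

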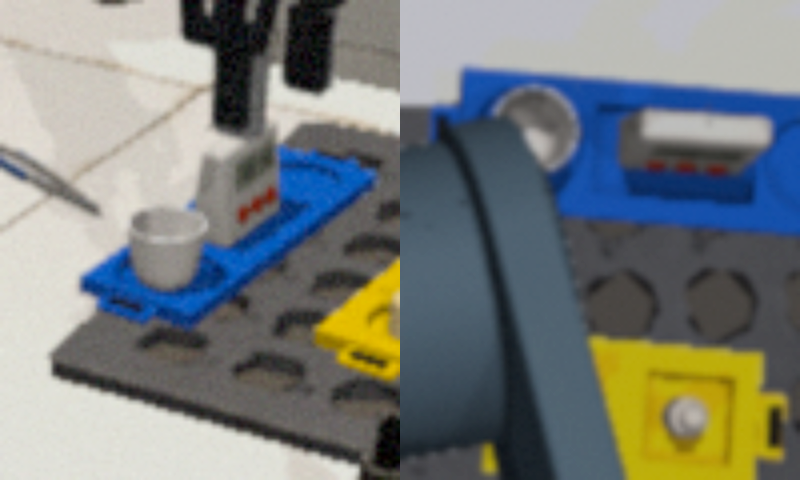

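>>> arm_command --dp '[[0.18,0.1,0],[0.34,0.198,0],[0.363,0.198,0],[0.363,0.198,0],[0.363,0.198,0.1]]' --turn '[[0,0,0],[0,0,0],[0,0,0],[0,0,0],[0,0,0]]' --jaw '[0.75,0.75,0.75,0.75,0.75]'

```text
time_s: 20.3
eef_pos: [0.3923, 0.2699, 0.1669]
eef_rot: [0.003, 0.026, 1.0, 0.001]
wrist_force: [-0.3, -0.3, 0.4]
opening: 0.749
grasp_force: 0.0
```

```bash
python3 - <<'E'
from h import *
print(cast("top",((135.5)/4-.5+355,128.5/4-.5+200),.054))
g=lambda x,y:((x+.5)/4-.5+330,(y+.5)/4-.5+150)
print(cast("scene",g(290,378),.102),cast("scene",g(272,462),.068))
o=get_obs();print(o["eef_pos"],o["wrist_force"])
E
```

```text
[0.59778126 0.08632762 0.054     ]
[0.38531242 0.27535971 0.102     ] [0.38390544 0.28834842 0.068     ]
[0.39234456 0.26985124 0.16685091] [-0.29004216 -0.25702178  0.35331448]
```

>>> arm_command --dp '[[0,0,0.15],[0,0,0.35],[0,0,0.48],[0,0,0.522],[0,0,0.522]]' --turn '[[0,0,0],[0,0,0],[0,0,0],[0,0,0],[0,0,0]]' --jaw '[0.75,0.75,0.75,0.75,0.75]'

```text
time_s: 20.92
eef_pos: [0.39, 0.2694, 0.0343]
eef_rot: [-0.0, 0.026, 1.0, -0.0]
wrist_force: [0.0, -0.1, -0.7]
opening: 0.752
grasp_force: 0.0
```

>>> arm_command --dp '[[0,0,0],[0,0,0],[0,0,0],[0,0,0],[0,0,0]]' --turn '[[0,0,0],[0,0,0],[0,0,0],[0,0,0],[0,0,0]]' --jaw '[0.6,0.5,0.4,0.25,0.25]'

```text
time_s: 21.55
eef_pos: [0.3898, 0.2702, 0.0354]
eef_rot: [0.001, 0.025, 1.0, 0.0]
wrist_force: [-2.3, -1.2, 7.8]
opening: 0.36
grasp_force: 59.2
```

>>> arm_command --dp '[[0,0,-0.12],[0,0,-0.32],[0,0,-0.5],[-0.11,-0.16,-0.5],[-0.24,-0.36,-0.5]]' --turn '[[0,0,0],[0,0,0],[0,0,0],[0,0,0],[0,0,0]]' --jaw '[0.25,0.25,0.25,0.25,0.25]'

```text
time_s: 22.18
eef_pos: [0.4452, 0.1769, 0.1606]
eef_rot: [0.001, 0.024, 1.0, 0.0]
wrist_force: [-0.2, 0.8, -0.7]
opening: 0.353
grasp_force: 59.7
```

>>> arm_command --dp '[[-0.13,-0.2,0],[-0.26,-0.4,0],[-0.4,-0.6,0],[-0.53,-0.8,0],[-0.6,-0.9,0]]' --turn '[[0,0,0],[0,0,0],[0,0,0],[0,0,0],[0,0,0]]' --jaw '[0.25,0.25,0.25,0.25,0.25]'

```text
time_s: 22.8
eef_pos: [0.5841, -0.0583, 0.1594]
eef_rot: [0.0, 0.026, 1.0, -0.0]
wrist_force: [0.5, 0.5, -0.9]
opening: 0.354
grasp_force: 59.7
```

>>> arm_command --dp '[[-0.023,-0.042,0],[-0.023,-0.042,0.15],[-0.023,-0.042,0.3],[-0.023,-0.042,0.36],[-0.023,-0.042,0.36]]' --turn '[[0,0,0],[0,0,0],[0,0,0],[0,0,0],[0,0,0]]' --jaw '[0.25,0.25,0.25,0.25,0.25]'

```text
time_s: 23.42
eef_pos: [0.5873, -0.0651, 0.0686]
eef_rot: [-0.001, 0.025, 1.0, 0.0]
wrist_force: [0.3, -0.1, 0.1]
opening: 0.353
grasp_force: 59.7
```

>>> arm_command --dp '[[0,0,0.03],[0,0,0.05],[0,0,0.06],[0,0,0.066],[0,0,0.066]]' --turn '[[0,0,0],[0,0,0],[0,0,0],[0,0,0],[0,0,0]]' --jaw '[0.25,0.25,0.25,0.25,0.25]'

```text
time_s: 24.05
eef_pos: [0.5886, -0.0662, 0.0535]
eef_rot: [0.0, 0.025, 1.0, -0.0]
wrist_force: [-0.7, 0.7, 3.2]
opening: 0.356
grasp_force: 60.1
```

>>> arm_command --dp '[[0,0,0],[0,0,0],[0,0,0],[0,0,-0.06],[0,0,-0.15]]' --turn '[[0,0,0],[0,0,0],[0,0,0],[0,0,0],[0,0,0]]' --jaw '[0.4,0.45,0.45,0.45,0.45]'

```text
time_s: 24.68
eef_pos: [0.5878, -0.066, 0.0908]
eef_rot: [-0.001, 0.025, 1.0, 0.0]
wrist_force: [0.9, -0.5, 0.1]
opening: 0.451
grasp_force: 0.0
```

>>> arm_command --dp '[[0,0,-0.15],[0,0,-0.35],[0,0,-0.5],[0.1,-0.1,-0.6],[0.2,-0.3,-0.6]]' --turn '[[0,0,0],[0,0,0],[0,0,0],[0,0,0],[0,0,0]]' --jaw '[0.45,0.45,0.45,0.45,0.45]'

```text
time_s: 25.3
eef_pos: [0.5356, -0.1386, 0.2445]
eef_rot: [0.003, 0.024, 1.0, -0.001]
wrist_force: [-0.9, -0.8, -0.4]
opening: 0.454
grasp_force: 0.0
```

>>> arm_command --dp '[[0.1,-0.2,0],[0.2,-0.4,0],[0.3,-0.6,0],[0.4,-0.8,0],[0.4,-0.8,0]]' --turn '[[0,0,0],[0,0,0],[0,0,0],[0,0,0],[0,0,0]]' --jaw '[0.45,0.45,0.45,0.45,0.45]'

```text
time_s: 25.92
eef_pos: [0.4226, -0.3364, 0.2415]
eef_rot: [0.0, 0.028, 1.0, -0.001]
wrist_force: [0.6, 0.1, 1.0]
opening: 0.452
grasp_force: 0.0
```

```bash
python3 - <<'E'
from h import *
t=camera("top");s=camera("scene");cv2.imwrite("pics/tf.png",t);cv2.imwrite("pics/sf.png",s)
cv2.imwrite("pics/f.png",cv2.convertScaleAbs(np.hstack([cv2.resize(s[120:260,310:440],None,fx=3,fy=3),cv2.resize(t[205:345,360:490],None,fx=3,fy=3)]),alpha=1.4))
o=get_obs();print(o["eef_pos"],o["wrist_force"])
E
```

```text
[ 0.42428429 -0.3333796   0.24103675] [0.51110172 0.50110924 0.46602511]
```

View pics/f.png

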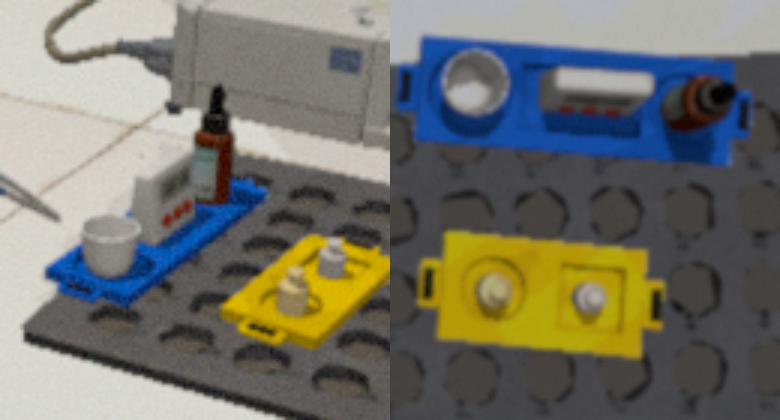

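```bash
python3 - <<'E'
from h import *
f=lambda x,y:((x-390+.5)/3-.5+360,(y+.5)/3-.5+205)
for n,c,a,uv,z in[("cup",(.5908,.0115),-.052,(476,82),.054),("bottle",(.5908,.0115),-.052,(719,94),.12),("btn",(.5908,.0115),-.052,(589,108),.035),("brass",(.4553,.0344),-.068,(495,288),.049),("steel",(.4553,.0344),-.068,(589,298),.043)]:
    d=cast("top",f(*uv),z)[:2]-c;print(n,(d@[np.cos(a),np.sin(a)]).round(4),(d@[-np.sin(a),np.cos(a)]).round(4))
E
```

```text
cup 0.0023 0.0751
bottle -0.0041 -0.0687
btn -0.0066 -0.0071
brass 0.0002 0.0374
steel -0.0004 -0.0277
```

```bash
python3 - <<'E'
from h import *
f=lambda x,y:((x+.5)/3-.5+310,(y+.5)/3-.5+120)
for n,c,a,uv,z in[("bottle",(.5908,.0115),-.052,(217,87),.12),("btn",(.5908,.0115),-.052,(177,214),.035),("brass",(.4553,.0344),-.068,(296,268),.051),("steel",(.4553,.0344),-.068,(334,239),.045)]:
    d=cast("scene",f(*uv),z)[:2]-c;print(n,(d@[np.cos(a),np.sin(a)]).round(4),(d@[-np.sin(a),np.cos(a)]).round(4))
# bottle dark-teat tip in the top view
t=cv2.imread("pics/tf.png");g=cv2.cvtColor(t,6)[228:246,590-130-5:615-130+5];ys,xs=np.where(g<28);print(xs.min()+455,xs.max()+455,ys.min()+228,ys.max()+228)
print(proj("top",(.5868,-.0654,.12)),proj("top",(.5868,-.0654,.09)))
print(hand_in())
E
```

```text
bottle -0.0065 -0.0673
btn -0.0113 -0.0071
brass -0.002 0.0322
steel 0.0001 -0.0357
455 489 232 245
[473.75858197 234.22740295] [468.51998468 236.41628975]
the job is handed in; nothing more can be done
None
```

I handed in the job at about 26 s of the 128 s limit with all five things standing in their pockets, but the script printed no verdict. I also handed in without settling the bottle: two views put its teat tip 8–10 mm off pocket centre against a 12 mm limit. The gripper pose at release suggests about 1 mm, and the other four measured within about 7 mm.

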